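Cover the pastries at closing time

ROBOT

A 6-joint arm with a two-finger parallel gripper is mounted at the origin on the work surface. World frame = base frame: x ahead of the robot, y to its left, z up, the work surface at z = 0. Lengths are in mm, angles in rad, forces in N, time in s.
With the tool pointing down it reaches from about 350 to 850 mm from the base axis. Payload 8.1 kg.
Tool frame: the origin (TCP) lies midway between the tips of the shut fingers; the grasp point (between the pads) lies 19 mm behind it (robot.pinch_z is the distance from the TCP to the grasp point, in mm); z points along the fingers, y is the line along which they close (so a half turn about z gives the same grasp; the last joint's range is limited). The gripper opens to 93 mm and grips with 3 to 60 N. Pads are 15 mm wide; open, the fingers measure 128 mm over their backs; the gripper's body (75 mm by 188 mm) begins 65 mm behind the grasp point.
Start: joints at [1.191, 0.13, 1.488, -0, 1.523, -0.085], TCP at [174.307, 574.127, 218.635] pointing down, gripper open.
Joint ranges: [-2.96, 2.96], [-0.89, 2.26], [0.02, 2.5], [-1.34, 4.48], [0, 2.73], [-2.66, 2.66]. Speed limits (rad/s): [2.39, 2.39, 2.79, 3.14, 3.14, 3.14].

INTERFACE

Orientations are given as a rotation vector (axis times angle).
In Python, from plant import robot gives the robot as it stands. The module is installed in compiled form; this text tells all that it offers.
- The arm moves only by the tool apply_moves, never from a script. Its argument "targets" is a list of rows, each a list of 7 numbers: the shift along the tool's x, y, z normalised to -1 to 1, where 1 is 0.3 m, then the turn, a rotation vector about the tool's x, y, z normalised to -1 to 1, where 1 is 30 degrees, then the closure, from 0 (fully open) to 1 (shut). In form: [[dx, dy, dz, wx, wy, wz, gripper], ...]. A call has 1 to 5 rows; each row is the pose to reach, as a shift and turn from the pose commanded when the call began, along the tool's axes at that moment; what a row does not reach only later rows make up. A row lasts 1/12 s, in which the tool goes at most 41.7 mm and 7.16 degrees, less where a joint would pass 70% of its speed; a pose out of reach is approached as far as the arm can. A call with a number of a shift or a turn outside -1 to 1 is refused whole. A call with a gripper value outside its range is refused whole. The fingers move at their own pace and stop on an object; "force" is the grip in N (left out, the last holds). Time passes only in rows, so rows that repeat a pose let the fingers close. It gives the time, the measured TCP pose, the force, the opening and the grip force at its end, in the units of the state.
- robot.get_obs(): the state, without advancing time (a new reading comes with each control period).
- robot.read_camera(name): name is "scene" or "top" or "wrist"; returns a dict with "frame" (480x640x3 uint8, blue, green, red), "z_map" (480x640 float32, mm along the optical axis (not along the pixel's ray), 0 where there is no reading), "fx", "fy", "cx", "cy" (pixels), "rvec" (rotation vector, rad) and "tvec" (3), from world to camera coordinates, as OpenCV has them; the wrist camera has in their place "T_tool_cam" (4x4, takes a point from camera to tool coordinates, whose origin is the TCP and whose axes are the flange's). Camera axes: x right, y down, z forward; pixel columns grow to the right and rows downward; lengths in mm; the calibration is good to about 2 mm. The wrist camera is an equidistant fisheye: a pixel r from the principal point sees the ray r / f radians off the axis. A picture is of the moment at which its call begins: read the wrist's pose just before it.
- robot.job_done(): hands the job in; it is judged then, once.
The state is a dict: "t": time; "joint_positions": joint angles; "qd": joint speeds; "tau": joint torques, N m; "ee_pos": TCP position; "tool_rot": TCP orientation; "ft_force": force on the tool from outside, world axes, zero at the start; "torque": the same for the moment, N m; "opening": finger opening in mm; "grip_force": force on a finger pad.
Only numpy, scipy, OpenCV 4.12 (cv2) and the standard library are available. Lean on these libraries where they do the work, as an engineer would, in place of code of your own. Each camera call takes 0.05 s, during which the arm holds its last target. There are 200 camera calls.

TASK

We are closing: put a cover over each of the four pastries, choosing for every serving board the steel cover that matches it in shape and size, so that it stands flat on the board inside the raised lip. Set the covers down, do not drop them, and neither push the boards away nor knock over the milk jug or the china rabbit.

Things in the scene. Friction and masses are not known exactly. Their poses are not given: they have to be found in the camera images.
- large_round_cover: Large round cover, 115 mm outside diameter. Brushed steel, open below, hollow (4 mm walls and top), body 60 mm high. Dark wooden knob on its centre, round, 24 mm in diameter, from 60 to 96 mm above the rim: grip from above across any direction. Origin: centre of its open rim (at counter level at the start), z up. Loose, 0.12 to 0.37 kg.
- small_round_cover: Small round cover, 80 mm outside diameter. Brushed steel, open below, hollow (4 mm walls and top), body 60 mm high. Dark wooden knob on its centre, round, 24 mm in diameter, from 60 to 96 mm above the rim: grip from above across any direction. Origin: centre of its open rim (at counter level at the start), z up. Loose, 0.12 to 0.37 kg.
- oblong_cover: Oblong cover, 70 mm along its x, 130 mm along its y. Brushed steel, open below, hollow (4 mm walls and top), body 60 mm high. Dark wooden bar handle on its centre along y, 80 mm long, 16 mm wide, from 78 to 96 mm above the rim on two steel feet: grip from above across it (along x). Origin: centre of its open rim (at counter level at the start), z up. Loose, 0.12 to 0.37 kg.
- square_cover: Square cover, 92 mm by 92 mm along its x and y. Brushed steel, open below, hollow (4 mm walls and top), body 60 mm high. Dark wooden knob on its centre, 24 mm square, sides along x and y, from 60 to 96 mm above the rim: grip from above across two sides. Origin: centre of its open rim (at counter level at the start), z up. Loose, 0.12 to 0.37 kg.
- large_round_board: Large round board, 145 mm outside diameter, 133 mm inside its lip, with a pretzel (92 mm wide, 28 mm high) in the middle. Wood; floor 12 mm thick, lip 6 mm wide rising 5 mm above the floor. Origin: centre of the underside, z up; a seated cover has its rim 12 mm above this. The large round cover fits it with 9 mm of play. Loose, 0.7 kg; the pastry does not come off.
- small_round_board: Small round board, 108 mm outside diameter, 96 mm inside its lip, with a bun (56 mm wide, 37 mm high) in the middle. Wood; floor 12 mm thick, lip 6 mm wide rising 5 mm above the floor. Origin: centre of the underside, z up; a seated cover has its rim 12 mm above this. The small round cover fits it with 8 mm of play. Loose, 0.5 kg; the pastry does not come off.
- oblong_board: Oblong board, 98 mm along x by 158 mm along y, 86 by 146 inside its lip, with a strudel (42 by 100 mm, 36 high) in the middle. Wood; floor 12 mm thick, lip 6 mm wide rising 5 mm above the floor. Origin: centre of the underside, z up; a seated cover has its rim 12 mm above this. The oblong cover fits it lengthwise, either way round, with 8 mm of play. Loose, 0.7 kg; the pastry does not come off.
- square_board: Square board, 120 mm along x and y, 108 inside its lip, with a square cake slice (56 mm wide, 41 high) in the middle. Wood; floor 12 mm thick, lip 6 mm wide rising 5 mm above the floor. Origin: centre of the underside, z up; a seated cover has its rim 12 mm above this. The square cover fits it side to side, any quarter turn, with 8 mm of play. Loose, 0.7 kg; the pastry does not come off.
- milk_jug: Small steel milk jug that stands among the boards, to be left standing: 54 mm across, 72 mm high, a handle at its +x side. Origin: centre of its underside.
- china_rabbit: White china rabbit figure that stands among the boards, to be left standing: 48 mm across at the foot, 117 mm high with its ears. Origin: centre of its underside.

How it is judged (in metres and radians):
At the end, for the whole second after the job is handed in: Each of the four covers stands at rest on the floor of its matching board, inside the lip: centres within 13 mm sideways, rim 9 to 14.5 mm above the board's underside (floor at 12), tilt under 0.05 rad, the oblong one lengthwise within 0.25 rad. Any order (horizontal distance between large_round_cover and large_round_board below 0.013 m and z of large_round_cover in the frame of large_round_board between 0.009 and 0.0145 m and angle between each of large_round_cover, small_round_cover, oblong_cover, square_cover's own z axis and vertical below 0.05 rad and linear speed of each of large_round_cover, small_round_cover, oblong_cover, square_cover below 0.01 m/s and horizontal distance between small_round_cover and small_round_board below 0.013 m and z of small_round_cover in the frame of small_round_board between 0.009 and 0.0145 m and horizontal distance between oblong_cover and oblong_board below 0.013 m and z of oblong_cover in the frame of oblong_board between 0.009 and 0.0145 m and horizontal distance between square_cover and square_board below 0.013 m and z of square_cover in the frame of square_board between 0.009 and 0.0145 m and angle between the y axis of oblong_cover and the y axis of oblong_board, either way round below 0.25 rad); the robot touches nothing.
It fails at once if a cover is dropped (it moves faster than 0.6 m/s with no finger on it, a free fall of about 2 cm) ((linear speed of large_round_cover above 0.6 m/s and contact force between the fingers and large_round_cover below 0.05 N) or (linear speed of small_round_cover above 0.6 m/s and contact force between the fingers and small_round_cover below 0.05 N) or (linear speed of oblong_cover above 0.6 m/s and contact force between the fingers and oblong_cover below 0.05 N) or (linear speed of square_cover above 0.6 m/s and contact force between the fingers and square_cover below 0.05 N)).
It fails at once if a board is pushed more than 30 mm from where it stood (distance of any of large_round_board, small_round_board, oblong_board, square_board from where it was at the start of the episode above 0.03 m).
It fails at once if the milk jug is knocked over (tilted more than 0.5 rad) (angle between milk_jug's own z axis and vertical above 0.5 rad).
It fails at once if the china rabbit is knocked over (tilted more than 0.5 rad) (angle between china_rabbit's own z axis and vertical above 0.5 rad).
It also fails if it takes over 91 s, if anything falls off the work surface, if the arm or the gripper's body presses on something with over 40 N, if the wrist force passes 120 N, or if a joint passes its speed limit or range.

## Working session

There is one attempt and no reset: what is moved stays moved. The work goes in short steps, Python scripts to look and compute and a tool call to move; the robot and the scene stay as the last step left them, time stands still between calls to the robot, and variables do not carry over. Pictures are saved under pics/ and viewed, at most 14 in all, crops included, and the job is handed in when it is done.

Besides the shell and the picture viewer there is one more tool, called after ">>>" as name(argument=value, ...) on one line, values as JSON. apply_moves: Moves the arm, as the interface text tells. Scaled input: -1 to 1 covers 0.3 m each way for a shift and 30 degrees each way for a turn. Its arguments: {"type":"object","properties":{"targets":{"type":"array"},"force":{"type":"number"}},"required":["targets"]}

```bash
mkdir -p pics
cat > h.py <<'E'
import numpy as np, cv2
from plant import robot
def cam(n):
    c=robot.read_camera(n); return c
def world(c):
    R,_=cv2.Rodrigues(np.array(c['rvec'],float)); t=np.array(c['tvec'],float).reshape(3)
    z=c['z_map']; v,u=np.mgrid[0:480,0:640]
    P=np.stack([(u-c['cx'])/c['fx']*z,(v-c['cy'])/c['fy']*z,z],-1)
    W=(P-t)@R; W[z<=0]=np.nan
    return W
E
python3 - <<'E'
from h import *
for n in('top','scene'):
    c=cam(n); cv2.imwrite(f'pics/{n}0.png',c['frame']); W=world(c); np.savez(f'{n}0.npz',W=W,f=c['frame'])
    R,_=cv2.Rodrigues(np.array(c['rvec'],float)); print(n,-R.T@np.array(c['tvec']).reshape(3),c['fx'],R.round(3).tolist())
o=robot.get_obs();print(o['ee_pos'],o['tool_rot'],o['opening'],o['t'],robot.pinch_z)
E
```

```text
top [ 294.40187009   -1.58858102 1175.51378847] 492.07594633743963 [[0.009, -1.0, -0.004], [-0.977, -0.008, -0.212], [0.212, 0.006, -0.977]]
scene [1224.52441775  -66.87444664  989.62436812] 474.2523898264 [[0.095, 0.995, -0.012], [0.802, -0.084, -0.591], [-0.589, 0.046, -0.807]]
[174.11889558 573.65241191 217.69652048] [-4.61326315e-01 -3.10716305e+00  2.53211462e-03] 92.9224728563886 0.1 18.8
```

View pics/top0.png

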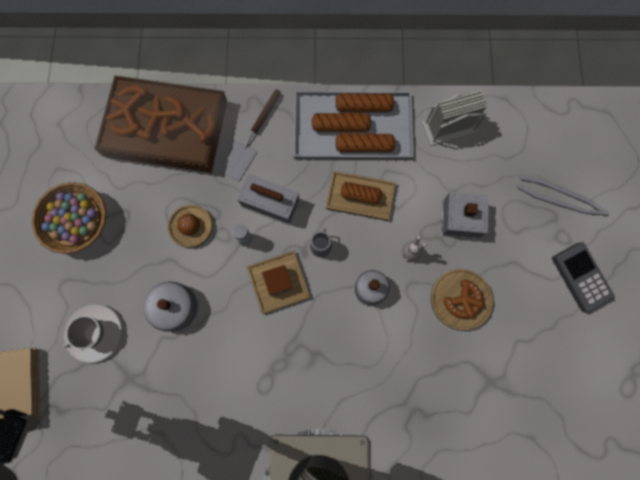

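View pics/scene0.png

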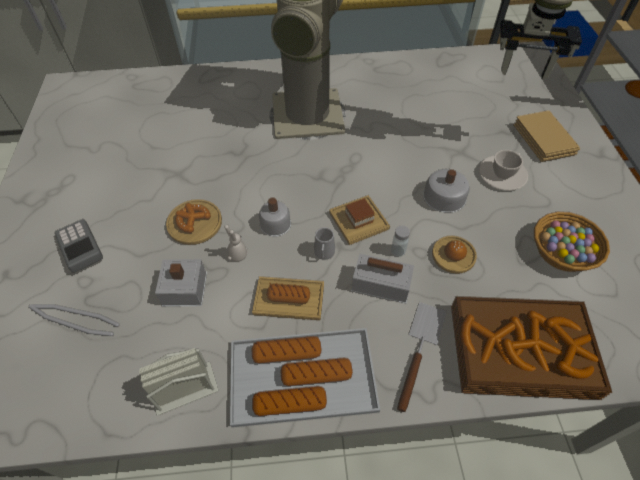

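The top view shows all eight items. Approximate pixels for the covers: large round (170,305), small round (372,287), oblong (268,198), square (467,214). For the boards: large round (462,299), small round (191,226), oblong (362,195), square (280,282). The jug is at (321,243), the rabbit at (413,248), and a shaker stands at (241,235).

```bash
cat > meas.py <<'E'
from h import *
T={'LRC':(170,305,40,55,64),'SRC':(372,287,30,55,64),'OC':(268,198,42,55,64),'SC':(467,214,38,55,64),
'LRB':(462,299,40,9,21),'SRB':(191,226,30,9,21),'OB':(362,195,42,9,21),'SB':(280,282,42,9,21),
'jug':(321,243,20,55,80),'rab':(413,248,20,30,125),'shk':(241,235,14,30,125),
'kLR':(170,305,25,88,102),'kSR':(375,287,20,88,102),'kO':(268,192,25,88,102),'kS':(470,210,20,88,102)}
d=np.load('top0.npz');W=d['W'];e=np.load('scene0.npz');V=e['W'].reshape(-1,3)
for k,(u,v,r,a,b) in T.items():
    P=W[v-r:v+r,u-r:u+r].reshape(-1,3); P=P[(P[:,2]>a)&(P[:,2]<b)]
    if len(P)<5: print(k,'none'); continue
    m=np.median(P[:,:2],0)
    Q=V[(V[:,2]>a)&(V[:,2]<b)&(np.hypot(*(V[:,:2]-m).T)<95)]
    for n,X in(('top',P),('scn',Q)):
        if len(X)<5: continue
        X=X[np.hypot(*(X[:,:2]-m).T)<95]
        x=X[:,:2].astype(np.float32); c,s,an=cv2.minAreaRect(x); cc,rr=cv2.minEnclosingCircle(x)
        print(k,n,len(x),'z%.0f'%np.median(X[:,2]),'rect',np.round(c,1),np.round(s,1),round(an,1),'circ',np.round(cc,1),round(rr*2,1))
E
python3 meas.py
```

```text
LRC top 1354 z59 rect [391.9 346.7] [102.9 102.2] 60.3 circ [391.3 345.9] 106.5
LRC scn 737 z60 rect [394.5 345.8] [103.4 106.2] 58.8 circ [396.2 347.1] 109.2
SRC top 544 z59 rect [ 439.9 -121.1] [69.2 67.4] 26.9 circ [ 439.8 -121.3] 71.0
SRC scn 314 z59 rect [ 442.5 -120.6] [66.7 65.8] 88.8 circ [ 440.9 -119.7] 71.9
OC top 1201 z61 rect [623.5 136. ] [130.8 134.1] 69.6 circ [637.1 130.9] 164.1
OC scn 1111 z61 rect [623.4 137. ] [129.8 136.2] 69.4 circ [635.7 132.3] 163.8
SC top 1201 z61 rect [ 616.2 -346.7] [94.2 93.7] 85.4 circ [ 616.8 -346.7] 129.5
SC scn 1153 z61 rect [ 615.3 -346. ] [93.7 96.7] 84.5 circ [ 615.8 -345.3] 130.0
LRB top 1924 z13 rect [ 416.6 -333.7] [144.2 143.4] 45.6 circ [ 416.2 -334.2] 146.0
LRB scn 1252 z13 rect [ 417.7 -331.9] [144.2 144.1] 42.8 circ [ 416.7 -334.2] 149.1
SRB top 1024 z13 rect [589.4 318.6] [106.7 106.4] 2.1 circ [589.2 318.5] 109.2
SRB scn 901 z14 rect [590.9 319.4] [106.4 108.4] 25.9 circ [589.6 318.6] 111.4
OB top 1673 z13 rect [ 693.8 -102.5] [157.9 146.8] 79.2 circ [675.2 -98.5] 187.2
OB scn 1771 z13 rect [ 692.  -101.5] [158.4 145.3] 79.
[... 581 characters left out ...]
.1
shk scn 443 z62 rect [564.2 164.6] [ 98.7 163.9] 78.2 circ [561.1 163.9] 185.2
kLR top 93 z94 rect [391.7 345.6] [20.9 22.1] 86.3 circ [391.8 346.7] 23.7
kLR scn 61 z95 rect [393.  347.6] [21.8 22.1] 69.2 circ [392.2 346.8] 24.3
kSR top 92 z95 rect [ 439.9 -120.7] [21.7 22.2] 43.8 circ [ 439.6 -120.6] 23.0
kSR scn 67 z95 rect [ 439.4 -119.4] [20.2 24.7] 83.9 circ [ 439.8 -119.4] 25.6
kO top 242 z95 rect [652.  124.8] [79.  16.8] 69.1 circ [653.3 124.3] 79.1
kO scn 260 z95 rect [616.6 133.4] [ 78.5 100.4] 78.2 circ [616.9 139.9] 118.0
kS top 117 z95 rect [ 616.1 -346. ] [24.9 24.9] 84.3 circ [ 615.1 -345.6] 29.3
kS scn 114 z96 rect [ 615.9 -345.5] [24.8 26.8] 87.2 circ [ 615.8 -345.3] 31.2
```

Run:
```python
from h import *
for n,b in(('top0',None),('scene0',None)):
    d=np.load(n+'.npz');W=d['W']
    for k,c0,lo,hi,r in(('OB',(670,-85),9,21,85),('OC',(645,125),54,66,80),('SC',(616,-346),54,66,70),('kO',(652,125),88,102,45)):
        m=((W[...,2]>lo)&(W[...,2]<hi)&(np.hypot(W[...,0]-c0[0],W[...,1]-c0[1])<r+25)).astype(np.uint8)
        m=cv2.erode(m,np.ones((2,2),np.uint8))
        nn,l,s,c=cv2.connectedComponentsWithStats(m)
        for i in np.argsort(-s[1:,4])[:2]+1:
            x=W[l==i][:,:2].astype(np.float32)
            q=cv2.minAreaRect(x);print(n,k,len(x),np.round(q[0],1),np.round(q[1],1),round(q[2],1))
d=np.load('top0.npz');W=d['W'];
print('shaker zmax',np.nanmax(W[221:249,227:255,2]),'rab',np.nanmax(W[225:270,395:430,2]))
```

```text
top0 OB 593 [ 663.8 -131.7] [89.8 97.2] 79.6
top0 OB 577 [675.4 -68.1] [91.  97.6] 79.3
top0 OC 1088 [650.8 124.1] [127.8  69.6] 69.1
top0 OC 3 [555.1 167.4] [1.8 5.3] 65.7
top0 SC 1128 [ 615.4 -347.9] [91.8 92. ] 85.3
top0 kO 186 [650.4 123.8] [75.9 13.8] 69.4
scene0 OB 1430 [672.7 -96.1] [155.4  98.1] 78.8
scene0 OB 31 [773.4 -88.3] [ 3.3 35.4] 0.8
scene0 OC 967 [653.9 127.1] [126.9  71. ] 69.3
scene0 OC 30 [571.5 181.1] [30.5 12.4] 69.7
scene0 SC 1061 [ 616.4 -344.3] [90.2 94.2] 84.6
scene0 kO 204 [654.7 127. ] [76.7 15.5] 70.6
shaker zmax 90.38604911498828 rab 121.50169007803072
```

>>> apply_moves(targets=[[0,0,0,0,0,0.23,0],[0,0,0,0,0,0.46,0],[0,0,0,0,0,0.69,0],[0,0,0,0,0,0.92,0],[0,0,0,0,0,1,0]], force=35)

```text
t: 0.52
ee_pos: [174.2, 573.8, 218.0]
tool_rot: [1.26, 2.878, -0.002]
ft_force: [-0.6, -0.3, 0.1]
opening: 92.7
grip_force: 0.0
```

>>> apply_moves(targets=[[0,0,0,0,0,0.23,0],[0,0,0,0,0,0.46,0],[0,0,0,0,0,0.69,0],[0,0,0,0,0,0.92,0],[0,0,0,0,0,1,0]])

```text
t: 0.93
ee_pos: [174.2, 573.8, 218.0]
tool_rot: [1.962, 2.453, -0.002]
ft_force: [0.6, -0.3, -0.5]
opening: 92.7
grip_force: 0.0
```

>>> apply_moves(targets=[[0,0,0,0,0,0.2,0],[0,0,0,0,0,0.4,0],[0,0,0,0,0,0.438,0]])

```text
t: 1.18
ee_pos: [174.2, 573.8, 218.1]
tool_rot: [2.227, 2.215, -0.001]
ft_force: [0.8, -0.1, 0.1]
opening: 93.1
grip_force: 0.0
```

>>> apply_moves(targets=[[-0.095,0.091,0,0,0,0,0],[-0.19,0.182,0,0,0,0,0],[-0.285,0.273,0,0,0,0,0],[-0.38,0.364,0,0,0,0,0],[-0.475,0.455,0,0,0,0,0]])

```text
t: 1.6
ee_pos: [311.4, 430.0, 218.4]
tool_rot: [2.218, 2.225, -0.001]
ft_force: [1.1, 0.3, 0.3]
opening: 93.0
grip_force: 0.0
```

>>> apply_moves(targets=[[-0.095,0.091,0,0,0,0,0],[-0.19,0.182,0,0,0,0,0],[-0.284,0.271,0,0,0,0,0],[-0.284,0.271,0.13,0,0,0,0],[-0.284,0.271,0.26,0,0,0,0]])

```text
t: 2.02
ee_pos: [395.8, 345.8, 142.7]
tool_rot: [2.223, 2.218, 0.011]
ft_force: [0.5, -0.3, -1.4]
opening: 93.1
grip_force: 0.0
```

>>> apply_moves(targets=[[0,0,0.1,0,0,0,0],[0,0,0.2,0,0,0,0],[0,0,0.249,0,0,0,0],[0,0,0.249,0,0,0,0.9],[0,0,0.249,0,0,0,0.9]])

```text
t: 2.43
ee_pos: [391.2, 345.7, 65.1]
tool_rot: [-2.22, -2.222, 0.004]
ft_force: [-0.2, -0.7, 1.0]
opening: 83.8
grip_force: 0.0
```

>>> apply_moves(targets=[[0,0,0,0,0,0,0.9],[0,0,0,0,0,0,0.9],[0,0,0,0,0,0,0.9],[0,0,0,0,0,0,0.9],[0,0,0,0,0,0,0.9]])

```text
t: 2.85
ee_pos: [392.5, 346.7, 66.9]
tool_rot: [2.222, 2.221, 0.002]
ft_force: [-0.0, 0.6, 0.0]
opening: 50.6
grip_force: 0.0
```

>>> apply_moves(targets=[[0,0,0,0,0,0,0.9],[0,0,0,0,0,0,0.9],[0,0,0,0,0,0,0.9],[0,0,0,0,0,0,0.9],[0,0,0,0,0,0,0.9]])

```text
t: 3.27
ee_pos: [391.9, 346.3, 65.9]
tool_rot: [-2.222, -2.221, 0.0]
ft_force: [-0.3, -1.0, 0.1]
opening: 23.3
grip_force: 35.0
```

>>> apply_moves(targets=[[0,0,-0.04,0,0,0,0.9],[0,0,-0.13,0,0,0,0.9],[0,0,-0.25,0,0,0,0.9],[0,0,-0.37,0,0,0,0.9],[0,0,-0.45,0,0,0,0.9]])

```text
t: 3.68
ee_pos: [392.5, 346.7, 205.2]
tool_rot: [2.222, 2.221, 0.005]
ft_force: [0.3, 0.7, -2.3]
opening: 23.3
grip_force: 35.0
```

>>> apply_moves(targets=[[-0.06,0,0,0,0,0,0.9],[-0.18,0.01,0,0,0,0,0.9],[-0.3,0.01,0,0,0,0,0.9],[-0.42,0.02,0,0,0,0,0.9],[-0.54,0.02,0,0,0,0,0.9]])

```text
t: 4.1
ee_pos: [397.6, 182.9, 201.4]
tool_rot: [2.221, 2.222, 0.0]
ft_force: [1.4, 0.1, -2.8]
opening: 23.2
grip_force: 35.0
```

>>> apply_moves(targets=[[-0.12,0,0,0,0,0,0.9],[-0.24,0.01,0,0,0,0,0.9],[-0.36,0.01,0,0,0,0,0.9],[-0.48,0.02,0,0,0,0,0.9],[-0.6,0.02,0,0,0,0,0.9]])

```text
t: 4.52
ee_pos: [403.5, 2.7, 201.6]
tool_rot: [2.221, 2.221, 0.001]
ft_force: [-0.3, 0.3, -2.6]
opening: 23.1
grip_force: 35.0
```

>>> apply_moves(targets=[[-0.12,0,0,0,0,0,0.9],[-0.24,0.01,0,0,0,0,0.9],[-0.36,0.01,0,0,0,0,0.9],[-0.48,0.02,0,0,0,0,0.9],[-0.6,0.02,0,0,0,0,0.9]])

```text
t: 4.93
ee_pos: [409.4, -177.5, 201.6]
tool_rot: [2.222, 2.22, 0.0]
ft_force: [1.6, 0.9, -2.6]
opening: 23.1
grip_force: 35.0
```

>>> apply_moves(targets=[[-0.12,0,0,0,0,0,0.9],[-0.24,0.01,0,0,0,0,0.9],[-0.36,0.015,0,0,0,0,0.9],[-0.48,0.02,0,0,0,0,0.9],[-0.528,0.022,0,0,0,0,0.9]])

```text
t: 5.35
ee_pos: [415.4, -338.1, 201.3]
tool_rot: [2.224, 2.218, -0.002]
ft_force: [1.1, 0.5, -3.3]
opening: 23.4
grip_force: 35.0
```

>>> apply_moves(targets=[[0,0,0.05,0,0,0,0.9],[0,0,0.15,0,0,0,0.9],[0,0,0.25,0,0,0,0.9],[0,0,0.32,0,0,0,0.9],[0,0,0.35,0,0,0,0.9]])

```text
t: 5.77
ee_pos: [414.2, -332.3, 92.4]
tool_rot: [-2.218, -2.216, 0.0]
ft_force: [-1.5, 0.5, -2.8]
opening: 23.6
grip_force: 35.0
```

>>> apply_moves(targets=[[0,0,0.02,0,0,0,0.9],[0,0,0.03,0,0,0,0.9],[0,0,0.03,0,0,0,0.9],[0,0,0.03,0,0,0,0.9]])

```text
t: 6.1
ee_pos: [417.1, -334.8, 88.6]
tool_rot: [2.22, 2.219, 0.0]
ft_force: [1.1, -0.5, -2.0]
opening: 23.5
grip_force: 35.0
```

Run:
```python
from h import *
o=robot.get_obs();print(o['ee_pos'])
W=world(cam('top'))
def circ(u,v,r,a,b,c0,R):
    m=(W[...,2]>a)&(W[...,2]<b)&(np.hypot(W[...,0]-c0[0],W[...,1]-c0[1])<R)
    x=W[m][:,:2].astype(np.float32);print(len(x),np.median(W[m][:,2]),cv2.minEnclosingCircle(x),cv2.minAreaRect(x)) if len(x)>4 else print('none')
circ(0,0,0,9,21,(416.7,-334),85)
circ(0,0,0,75,100,(416.7,-334),85)
```

```text
[ 417.06488373 -334.84051011   88.59690848]
401 14.470091085444329 ((416.6059265136719, -333.756103515625), 72.4939193725586) ((412.3397216796875, -319.21600341796875), (138.45297241210938, 114.50951385498047), 25.957843780517578)
458 81.34470792991368 ((415.7410888671875, -330.9061584472656), 54.212158203125) ((410.0891418457031, -315.83428955078125), (105.04924011230469, 69.92367553710938), 25.664348602294922)
```

>>> apply_moves(targets=[[0,0,0.009,0,0,0,0.9],[0,0,0.018,0,0,0,0.9],[0,0,0.026,0,0,0,0.9],[0,0,0.033,0,0,0,0.9],[0,0,0.036,0,0,0,0.9]])

```text
t: 6.57
ee_pos: [416.4, -334.3, 77.7]
tool_rot: [2.222, 2.221, -0.0]
ft_force: [-8.4, 7.1, 20.6]
opening: 23.4
grip_force: 35.0
```

>>> apply_moves(targets=[[0,0,0.003,0,0,0,0.9],[0,0,0.003,0,0,0,0.9]])

```text
t: 6.73
ee_pos: [416.4, -334.3, 77.7]
tool_rot: [2.222, 2.221, -0.0]
ft_force: [-8.9, 8.3, 19.4]
opening: 23.5
grip_force: 35.0
```

>>> apply_moves(targets=[[0,0,-0.004,0,0,0,0],[0,0,-0.004,0,0,0,0],[0,0,-0.004,0,0,0,0],[0,0,-0.004,0,0,0,0],[0,0,-0.004,0,0,0,0]])

```text
t: 7.15
ee_pos: [416.2, -334.0, 76.2]
tool_rot: [-2.222, -2.221, -0.0]
ft_force: [-1.2, -0.1, 0.3]
opening: 52.0
grip_force: 0.0
```

>>> apply_moves(targets=[[0,0,-0.01,0,0,0,0],[0,0,-0.08,0,0,0,0],[0,0,-0.17,0,0,0,0],[0,0,-0.24,0,0,0,0],[-0.002,0.06,-0.24,0,0,0,0]])

```text
t: 7.57
ee_pos: [434.8, -336.9, 154.0]
tool_rot: [2.219, 2.215, -0.001]
ft_force: [-0.1, -0.4, 0.6]
opening: 85.4
grip_force: 0.0
```

>>> apply_moves(targets=[[-0.005,0.12,0,0,0,0.1,0],[-0.01,0.24,0,0,0,0.167,0],[-0.02,0.36,0,0,0,0.167,0],[-0.03,0.48,0,0,0,0.167,0],[-0.036,0.604,0,0,0,0.167,0]])

```text
t: 7.98
ee_pos: [616.9, -345.7, 148.3]
tool_rot: [-2.317, -2.121, 0.0]
ft_force: [-0.3, -0.4, 0.6]
opening: 92.7
grip_force: 0.0
```

Run:
```python
from h import *
o=robot.get_obs();print(o['ee_pos'],o['tool_rot'],o['opening'])
W=world(cam('top'))
for a,b,c0,R in ((9,21,(416.7,-334),85),(66,80,(416.7,-334),75),(100,115,(416.7,-334),40)):
    m=(W[...,2]>a)&(W[...,2]<b)&(np.hypot(W[...,0]-c0[0],W[...,1]-c0[1])<R)
    x=W[m][:,:2].astype(np.float32);print(len(x),np.median(W[m][:,2]),cv2.minEnclosingCircle(x))
```

```text
[ 616.88653104 -345.70547791  148.30306699] [-2.31731040e+00 -2.12121679e+00  2.03399676e-04] 92.70404987554986
0 nan ((0.0, 0.0), 0.0)
0 nan ((0.0, 0.0), 0.0)
0 nan ((0.0, 0.0), 0.0)
  return _methods._mean(a, axis=axis, dtype=dtype,
  ret = ret.dtype.type(ret / rcount)
```

>>> apply_moves(targets=[[0,0,0.1,0,0,0,0],[0,0,0.2,0,0,0,0],[0,0,0.26,0,0,0,0],[0,0,0.27,0,0,0,0.9],[0,0,0.27,0,0,0,0.9]])

```text
t: 8.45
ee_pos: [614.1, -344.7, 65.3]
tool_rot: [-2.314, -2.119, 0.002]
ft_force: [-0.6, -0.2, 0.7]
opening: 83.6
grip_force: 0.0
```

>>> apply_moves(targets=[[0,0,0,0,0,0,0.9],[0,0,0,0,0,0,0.9],[0,0,0,0,0,0,0.9],[0,0,0,0,0,0,0.9],[0,0,0,0,0,0,0.9]])

```text
t: 8.87
ee_pos: [616.0, -346.0, 68.9]
tool_rot: [2.316, 2.12, 0.001]
ft_force: [0.2, 0.2, -0.1]
opening: 50.9
grip_force: 0.0
```

>>> apply_moves(targets=[[0,0,0,0,0,0,0.9],[0,0,0,0,0,0,0.9],[0,0,0,0,0,0,0.9],[0,0,0,0,0,0,0.9],[0,0,0,0,0,0,0.9]])

```text
t: 9.28
ee_pos: [615.4, -345.6, 67.4]
tool_rot: [-2.317, -2.122, -0.0]
ft_force: [-0.9, -0.2, -0.1]
opening: 23.9
grip_force: 35.0
```

>>> apply_moves(targets=[[0,0,-0.04,0,0,0,0.9],[0,0,-0.13,0,0,0,0.9],[0,0,-0.25,0,0,0,0.9],[0,0,-0.37,0,0,0,0.9],[0,0,-0.45,0,0,0,0.9]])

```text
t: 9.7
ee_pos: [616.1, -346.1, 207.3]
tool_rot: [2.314, 2.119, 0.001]
ft_force: [0.9, -0.1, -1.8]
opening: 23.7
grip_force: 35.0
```

>>> apply_moves(targets=[[0.06,-0.028,-0.03,0,0,0,0.9],[0.17,-0.079,-0.05,0,0,0,0.9],[0.288,-0.134,-0.05,0,0,0,0.9],[0.406,-0.189,-0.05,0,0,0,0.9],[0.524,-0.243,-0.05,0,0,0,0.9]])

```text
t: 10.12
ee_pos: [555.6, -181.2, 218.1]
tool_rot: [2.317, 2.121, 0.0]
ft_force: [0.5, 0.7, -1.7]
opening: 23.9
grip_force: 35.0
```

>>> apply_moves(targets=[[0.118,-0.055,0,0,0,0,0.9],[0.236,-0.11,0,0,0,0,0.9],[0.354,-0.165,0,0,0,0,0.9],[0.472,-0.22,0,0,0,0,0.9],[0.59,-0.274,0,0,0,0,0.9]])

```text
t: 10.53
ee_pos: [489.1, 2.4, 218.1]
tool_rot: [2.317, 2.121, 0.001]
ft_force: [0.8, -0.2, -1.8]
opening: 23.7
grip_force: 35.0
```

>>> apply_moves(targets=[[0.118,-0.055,0,0,0,-0.2,0.9],[0.236,-0.11,0,0,0,-0.4,0.9],[0.3,-0.14,0,0,0,-0.6,0.9],[0.318,-0.148,0,0,0,-0.75,0.9],[0.318,-0.148,0,0,0,-0.817,0.9]])

```text
t: 10.95
ee_pos: [453.5, 101.9, 218.2]
tool_rot: [1.804, 2.572, 0.001]
ft_force: [-0.7, -0.9, -2.2]
opening: 23.7
grip_force: 35.0
```

>>> apply_moves(targets=[[0,0,0.07,0,0,0,0.9],[0,0,0.18,0,0,0,0.9],[0,0,0.29,0,0,0,0.9],[0,0,0.36,0,0,0,0.9],[0,0,0.39,0,0,0,0.9]])

```text
t: 11.37
ee_pos: [451.8, 99.6, 97.2]
tool_rot: [-1.811, -2.562, 0.006]
ft_force: [0.4, 0.2, -2.2]
opening: 23.7
grip_force: 35.0
```

>>> apply_moves(targets=[[0,0,0.02,0,0,0,0.9],[0,0,0.03,0,0,0,0.9],[0,0,0.03,0,0,0,0.9],[0,0,0.03,0,0,0,0.9]])

```text
t: 11.7
ee_pos: [455.6, 100.0, 93.1]
tool_rot: [1.813, 2.564, 0.002]
ft_force: [0.5, -0.2, -1.8]
opening: 23.6
grip_force: 35.0
```

```bash
cat > b.py <<'E'
import sys
from h import *
# args: view, then groups zlo,zhi,x,y,R
def run(view,groups,img=None):
    c=cam(view); W=world(c)
    if img: cv2.imwrite(img,c['frame'])
    for n,a,b,x0,y0,R in groups:
        m=(W[...,2]>a)&(W[...,2]<b)&(np.hypot(W[...,0]-x0,W[...,1]-y0)<R)
        x=W[m][:,:2].astype(np.float32)
        if len(x)<5: print(view,n,'none'); continue
        q=cv2.minAreaRect(x); e=cv2.minEnclosingCircle(x)
        print(view,n,len(x),'z%.1f'%np.median(W[m][:,2]),np.round(q[0],1),np.round(q[1],1),round(q[2],1),'circ',np.round(e[0],1),round(2*e[1],1))
E
python3 - <<'E'
from b import *
o=robot.get_obs();print(o['ee_pos'],o['tool_rot'],o['opening'])
G=[('SB',9,21,454,100,90),('SC',76,90,454,100,75),('LRB',9,21,417,-334,80),('LRC',66,80,417,-334,75),('LRk',100,115,417,-334,40)]
run('top',G);run('scene',G,'pics/s1.png')
E
```

```text
[455.61227917  99.9564223   93.06828206] [1.81289942e+00 2.56352204e+00 2.48499651e-03] 23.642725505288926
top SB 246 z15.1 [437.   93.7] [ 84. 120.] 19.1 circ [437.6  93.7] 144.2
top SC 139 z86.0 [419.7  85.6] [19.1 91.7] 16.3 circ [421.1  86.1] 92.3
top LRB 812 z15.1 [ 416.7 -333.7] [144.1 143.3] 58.1 circ [ 416.2 -334.4] 145.9
top LRC 1533 z71.2 [ 416.5 -331.9] [104.  103.6] 86.1 circ [ 416.8 -331.8] 107.4
top LRk 95 z107.8 [ 416.2 -331.8] [22.  21.3] 10.6 circ [ 417.4 -332.9] 24.5
scene SB 527 z14.1 [454.8  99.9] [123.1 120.5] 20.4 circ [455.8  99.8] 165.8
scene SC 733 z86.5 [456.7  99.4] [95.7 93.3] 19.9 circ [457.8  99.6] 128.1
scene LRB 576 z14.9 [ 434.8 -327.6] [112.  143.7] 16.7 circ [ 418.5 -332.7] 147.2
scene LRC 886 z71.3 [ 418.7 -331. ] [104.9 103.4] 4.8 circ [ 417.8 -332. ] 108.1
scene LRk 61 z107.8 [ 418.4 -331.7] [21.1 21.2] 24.6 circ [ 418.4 -331.8] 23.1
```

View pics/s1.png

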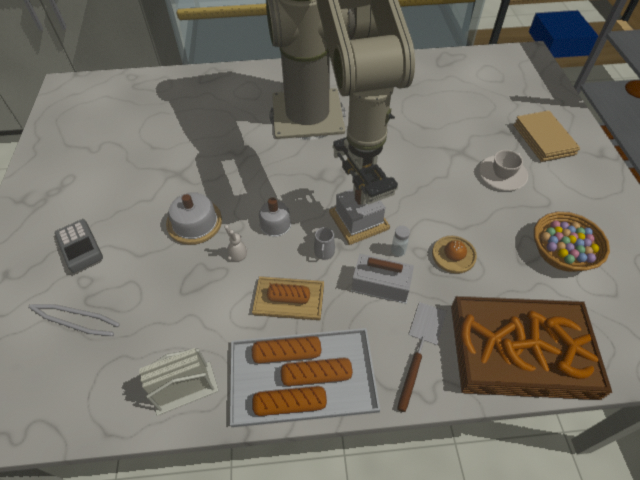

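The large round cover is seated on its board at (194,216), and the square cover hovers aligned over its board at (362,212). I'll lower it now.

>>> apply_moves(targets=[[0,0,0.01,0,0,0,0.9],[0,0,0.02,0,0,0,0.9],[0,0,0.03,0,0,0,0.9],[0,0,0.037,0,0,0,0.9],[0,0,0.042,0,0,0,0.9]])

```text
t: 12.22
ee_pos: [454.3, 99.8, 79.3]
tool_rot: [-1.813, -2.565, 0.001]
ft_force: [-12.1, -0.6, 21.6]
opening: 23.6
grip_force: 35.0
```

>>> apply_moves(targets=[[0,0,0.003,0,0,0,0.9],[0,0,0.005,0,0,0,0.9],[0,0,0.005,0,0,0,0.9]])

```text
t: 12.47
ee_pos: [454.5, 99.9, 79.3]
tool_rot: [-1.813, -2.565, 0.001]
ft_force: [-11.4, -1.2, 19.8]
opening: 24.2
grip_force: 35.0
```

>>> apply_moves(targets=[[0,0,-0.004,0,0,0,0],[0,0,-0.004,0,0,0,0],[0,0,-0.004,0,0,0,0],[0,0,-0.004,0,0,0,0],[0,0,-0.004,0,0,0,0]])

```text
t: 12.88
ee_pos: [454.3, 99.8, 78.3]
tool_rot: [-1.814, -2.565, 0.0]
ft_force: [-0.5, -0.9, -0.1]
opening: 52.4
grip_force: 0.0
```

>>> apply_moves(targets=[[0,0,-0.01,0,0,0,0],[0,0,-0.08,0,0,0,0],[0,0,-0.17,0,0,0,0],[0,0,-0.24,0,0,0,0],[0,0,-0.25,0,0,0,0]])

```text
t: 13.3
ee_pos: [456.9, 100.1, 158.1]
tool_rot: [1.811, 2.561, 0.007]
ft_force: [0.8, -0.4, 0.4]
opening: 85.7
grip_force: 0.0
```

>>> apply_moves(targets=[[-0.028,0.13,0,0,0,0.2,0],[-0.056,0.26,0,0,0,0.4,0],[-0.084,0.39,0,0,0,0.6,0],[-0.112,0.52,0,0,0,0.8,0],[-0.14,0.649,0,0,0,1,0]])

```text
t: 13.72
ee_pos: [653.4, 125.4, 152.4]
tool_rot: [-2.421, -2.002, 0.001]
ft_force: [0.2, 0.1, 0.1]
opening: 92.7
grip_force: 0.0
```

>>> apply_moves(targets=[[0,0,0,0,0,0.2,0],[0,0,0,0,0,0.34,0],[0,0,0.05,0,0,0.34,0],[0,0,0.05,0,0,0.34,0]])

```text
t: 14.05
ee_pos: [650.5, 124.9, 134.4]
tool_rot: [-2.583, -1.784, 0.007]
ft_force: [-0.8, -0.7, -0.7]
opening: 92.9
grip_force: 0.0
```

Run:
```python
from b import *
o=robot.get_obs();print(o['ee_pos'],o['tool_rot'],o['opening'])
G=[('SB',9,21,454,100,90),('SC',66,80,454,100,75),('OC',55,66,652,125,75)]
run('top',G);run('scene',G)
```

```text
[650.4963685  124.9109269  134.42581095] [-2.58306086 -1.78384289  0.0072307 ] 92.90974334589592
top SB 295 z14.6 [468.7  58.5] [119.9  33.4] 18.7 circ [467.6  60.7] 122.7
top SC 196 z72.1 [468.8  57.2] [91.4 16.9] 11.0 circ [468.   61.5] 91.5
top OC 162 z60.4 [667.1 117.5] [129.9  46.9] 64.9 circ [661.5 120.1] 134.4
scene SB 408 z15.3 [456.3  96. ] [122.8 114.4] 20.6 circ [456.6  96.7] 161.1
scene SC 872 z73.3 [455.5  99.6] [96.  94.7] 19.0 circ [455.5  99.8] 127.3
scene OC 1079 z61.3 [653.4 125.9] [130.   73.5] 68.9 circ [651.8 126.1] 145.6
```

>>> apply_moves(targets=[[0,0,0.1,0,0,0,0],[0,0,0.19,0,0,0,0],[0,0,0.226,0,0,0,0],[0,0,0.226,0,0,0,0.95],[0,0,0.226,0,0,0,0.95]])

```text
t: 14.57
ee_pos: [651.6, 125.1, 71.0]
tool_rot: [-2.584, -1.786, 0.001]
ft_force: [0.5, -1.1, 1.2]
opening: 84.1
grip_force: 0.0
```

>>> apply_moves(targets=[[0,0,0,0,0,0,0.95],[0,0,0,0,0,0,0.95],[0,0,0,0,0,0,0.95],[0,0,0,0,0,0,0.95],[0,0,0,0,0,0,0.95]])

```text
t: 14.98
ee_pos: [652.5, 125.2, 71.6]
tool_rot: [2.584, 1.785, 0.002]
ft_force: [0.0, 0.7, 0.4]
opening: 50.9
grip_force: 0.0
```

>>> apply_moves(targets=[[0,0,0,0,0,0,0.95],[0,0,0,0,0,0,0.95],[0,0,0,0,0,0,0.95],[0,0,0,0,0,0,0.95],[0,0,0,0,0,0,0.95]])

```text
t: 15.4
ee_pos: [651.9, 125.1, 70.6]
tool_rot: [-2.585, -1.785, 0.0]
ft_force: [-0.0, -0.4, -0.3]
opening: 17.2
grip_force: 0.0
```

>>> apply_moves(targets=[[0,0,0,0,0,0,0.95],[0,0,0,0,0,0,0.95]])

```text
t: 15.57
ee_pos: [651.9, 125.1, 70.6]
tool_rot: [-2.585, -1.785, 0.0]
ft_force: [0.6, -0.4, -0.2]
opening: 15.9
grip_force: 35.0
```

>>> apply_moves(targets=[[0,0,-0.04,0,0,0,0.95],[0,0,-0.13,0,0,0,0.95],[0,0,-0.25,0,0,0,0.95],[0,0,-0.35,0,0,0,0.95],[0,0,-0.4,0,0,0,0.95]])

```text
t: 15.98
ee_pos: [653.7, 125.4, 196.8]
tool_rot: [2.583, 1.784, 0.008]
ft_force: [0.6, -0.2, -1.1]
opening: 15.6
grip_force: 35.0
```

>>> apply_moves(targets=[[-0.06,0.029,0,0,0,0,0.95],[-0.17,0.081,0,0,0,-0.1,0.95],[-0.28,0.134,0,0,0,-0.2,0.95],[-0.39,0.187,0,0,0,-0.3,0.95],[-0.5,0.239,0,0,0,-0.327,0.95]])

```text
t: 16.4
ee_pos: [665.7, -41.9, 191.5]
tool_rot: [2.419, 2.005, 0.0]
ft_force: [0.5, -0.3, -2.1]
opening: 15.7
grip_force: 35.0
```

Run:
```python
from b import *
o=robot.get_obs();p=o['ee_pos'];r=o['tool_rot'];print(p,r)
R,_=cv2.Rodrigues(np.array(r));d=R.T@(np.array([671,-98,96])-p);print(np.degrees(np.arctan2(R[1,1],R[0,1])),d/300)
```

```text
[665.71833911 -41.86717786 191.50217319] [2.41884806e+00 2.00459138e+00 6.08303476e-05]
-10.700331069185127 [-0.18058386  0.05201729  0.31834616]
```

>>> apply_moves(targets=[[-0.1,0.029,0,0,0,0,0.95],[-0.17,0.049,0,0,0,0,0.95],[-0.181,0.052,0.06,0,0,0,0.95],[-0.181,0.052,0.16,0,0,0,0.95],[-0.181,0.052,0.25,0,0,0,0.95]])

```text
t: 16.82
ee_pos: [671.7, -98.0, 116.5]
tool_rot: [2.423, 1.997, 0.002]
ft_force: [0.3, -0.4, -3.1]
opening: 15.8
grip_force: 35.0
```

>>> apply_moves(targets=[[0,0,0.04,0,0,0,0.95],[0,0,0.065,0,0,0,0.95],[0,0,0.065,0,0,0,0.95],[0,0,0.065,0,0,0,0.95]])

```text
t: 17.15
ee_pos: [671.6, -96.7, 97.5]
tool_rot: [2.422, 2.0, 0.001]
ft_force: [0.3, 0.4, -1.6]
opening: 15.8
grip_force: 35.0
```

Run:
```python
from b import *
o=robot.get_obs();print(o['ee_pos'],o['tool_rot'],o['opening'])
G=[('OB',9,19,671,-98,85),('OC',76,92,671,-98,80)]
run('top',G);run('scene',G,'pics/s2.png')
```

```text
[671.61930859 -96.68896825  97.5356918 ] [2.42171696e+00 1.99981025e+00 1.10404797e-03] 15.776458169434543
top OB 30 z13.8 [ 690.4 -176.1] [ 6.9 27.2] 88.1 circ [ 690.4 -175.8] 27.4
top OC 310 z88.0 [ 687.3 -100.6] [127.5  41. ] 78.1 circ [683.9 -99.9] 131.6
scene OB 661 z13.6 [672.8 -97.6] [158.   98.2] 80.3 circ [670.9 -97.9] 169.4
scene OC 684 z88.5 [672.4 -95.7] [130.5  74.1] 79.0 circ [671.7 -96. ] 146.1
```

View pics/s2.png

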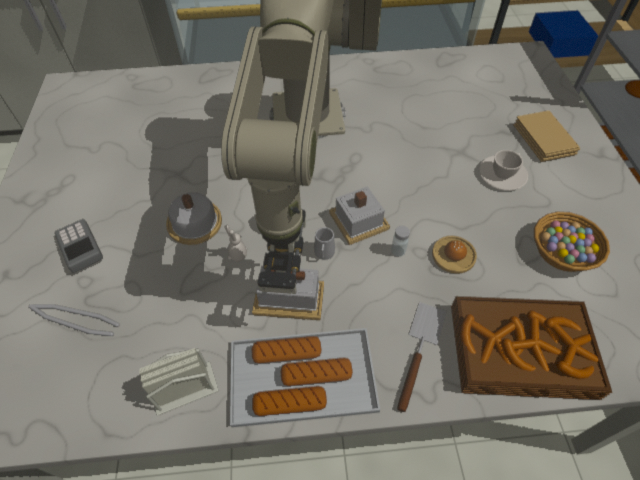

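The oblong cover hovers squarely over its board at (288,295), about 2 mm off, and the square cover is seated at (360,213). I'll correct the offset and lower.

>>> apply_moves(targets=[[-0.005,0,0.01,0,0,0,0.95],[-0.005,0,0.022,0,0,0,0.95],[-0.005,0,0.034,0,0,0,0.95],[-0.005,0,0.042,0,0,0,0.95],[-0.005,0,0.049,0,0,0,0.95]])

```text
t: 17.67
ee_pos: [670.9, -98.3, 82.5]
tool_rot: [2.423, 2.0, 0.0]
ft_force: [-9.8, 2.0, 18.8]
opening: 15.5
grip_force: 35.0
```

>>> apply_moves(targets=[[0,0,0.002,0,0,0,0.95],[0,0,0.004,0,0,0,0.95],[0,0,0.004,0,0,0,0.95]])

```text
t: 17.92
ee_pos: [671.1, -98.4, 82.5]
tool_rot: [2.422, 1.999, 0.001]
ft_force: [-6.7, 0.8, 10.5]
opening: 15.6
grip_force: 35.0
```

>>> apply_moves(targets=[[0,0,-0.003,0,0,0,0],[0,0,-0.003,0,0,0,0],[0,0,-0.003,0,0,0,0],[0,0,-0.003,0,0,0,0],[0,0,-0.003,0,0,0,0]])

```text
t: 18.33
ee_pos: [670.6, -98.2, 80.9]
tool_rot: [-2.423, -2.0, 0.0]
ft_force: [-0.5, -0.0, -1.0]
opening: 44.7
grip_force: 0.0
```

>>> apply_moves(targets=[[0,0,-0.01,0,0,0,0],[0,0,-0.08,0,0,0,0],[0,0,-0.17,0,0,0,0],[0,0,-0.24,0,0,0,0],[0,0,-0.25,0,0,0,0]])

```text
t: 18.75
ee_pos: [673.4, -98.8, 162.1]
tool_rot: [2.418, 1.996, 0.007]
ft_force: [0.5, 0.9, 2.1]
opening: 77.5
grip_force: 0.0
```

>>> apply_moves(targets=[[-0.037,-0.124,0,0,0,0,0],[-0.074,-0.248,0,0,0,0,0],[-0.111,-0.372,0,0,0,0,0],[-0.148,-0.496,0,0,0,0,0],[-0.185,-0.62,0,0,0,0,0]])

```text
t: 19.17
ee_pos: [475.5, -117.3, 155.1]
tool_rot: [-2.422, -2.0, 0.001]
ft_force: [-0.6, 0.2, 1.4]
opening: 93.0
grip_force: 0.0
```

>>> apply_moves(targets=[[-0.036,-0.122,0,0,0,0,0],[-0.036,-0.122,0.08,0,0,0,0],[-0.036,-0.122,0.1,0,0,0,0],[-0.036,-0.122,0.1,0,0,0,0]])

```text
t: 19.5
ee_pos: [438.1, -120.6, 124.2]
tool_rot: [-2.421, -1.998, 0.002]
ft_force: [-0.4, 1.0, 0.3]
opening: 93.1
grip_force: 0.0
```

Run:
```python
from b import *
o=robot.get_obs();p=o['ee_pos'];r=o['tool_rot'];print(p,r)
R,_=cv2.Rodrigues(np.array(r));d=R.T@(np.array([440,-120.3,66])-p);print(np.degrees(np.arctan2(R[1,1],R[0,1])),d/300)
G=[('OB',9,19,671,-98,85),('OC',66,80,671,-98,80),('SRC',55,64,440,-120,50)]
run('top',G);run('scene',G)
```

```text
[ 438.11451032 -120.64444135  124.21001469] [-2.42104879e+00 -1.99753786e+00  2.16722851e-03]
-10.949809802698223 [0.00217452 0.00655108 0.19401579]
top OB 418 z14.2 [669.  -97.4] [158.2  97.2] 77.6 circ [673.4 -97.2] 169.8
top OC 1201 z72.8 [671.1 -97.9] [130.1  72.6] 79.3 circ [670.8 -97.2] 146.0
top SRC 99 z57.8 [ 430.3 -106.3] [69.7 35.5] 33.1 circ [ 439.3 -120. ] 69.8
scene OB 631 z14.5 [673.4 -97.7] [158.3  97.5] 80.6 circ [671.7 -97.7] 169.7
scene OC 1293 z73.2 [670.2 -97.1] [130.8  74.7] 79.3 circ [672.  -96.6] 146.1
scene SRC 290 z58.8 [ 447.  -118.9] [57.7 69.6] 19.5 circ [ 442.6 -119.9] 70.9
```

Oblong is seated. Next is the small round cover.

>>> apply_moves(targets=[[0.001,0.003,0.1,0,0,0,0],[0.001,0.003,0.17,0,0,0,0],[0.001,0.003,0.192,0,0,0,0],[0.001,0.003,0.192,0,0,0,0.9],[0.001,0.003,0.192,0,0,0,0.9]])

```text
t: 20.02
ee_pos: [441.0, -121.0, 69.0]
tool_rot: [-2.422, -2.0, 0.001]
ft_force: [0.7, 0.1, -0.1]
opening: 83.6
grip_force: 0.0
```

>>> apply_moves(targets=[[0,0,0,0,0,0,0.9],[0,0,0,0,0,0,0.9],[0,0,0,0,0,0,0.9],[0,0,0,0,0,0,0.9],[0,0,0,0,0,0,0.9]])

```text
t: 20.43
ee_pos: [440.9, -121.2, 69.2]
tool_rot: [2.422, 1.999, 0.001]
ft_force: [-0.2, 0.3, 0.3]
opening: 51.0
grip_force: 0.0
```

>>> apply_moves(targets=[[0,0,0,0,0,0,0.9],[0,0,0,0,0,0,0.9],[0,0,0,0,0,0,0.9],[0,0,0,0,0,0,0.9],[0,0,0,0,0,0,0.9]])

```text
t: 20.85
ee_pos: [440.4, -121.0, 68.5]
tool_rot: [-2.423, -2.0, 0.0]
ft_force: [-0.2, 0.3, 0.6]
opening: 23.7
grip_force: 35.0
```

>>> apply_moves(targets=[[0,0,-0.04,0,0,0,0.9],[0,0,-0.13,0,0,0,0.9],[0,0,-0.25,0,0,0,0.9],[0,0,-0.37,0,0,0,0.9],[0,0,-0.45,0,0,0,0.9]])

```text
t: 21.27
ee_pos: [441.1, -121.3, 206.9]
tool_rot: [2.421, 1.999, 0.002]
ft_force: [0.5, -0.1, -1.5]
opening: 23.3
grip_force: 35.0
```

Run:
```python
from b import *
o=robot.get_obs();p=o['ee_pos'];r=o['tool_rot'];print(p,r)
R,_=cv2.Rodrigues(np.array(r));d=R.T@(np.array([589.6,318.7,96])-p);print(np.degrees(np.arctan2(R[1,1],R[0,1])),d/300)
```

```text
[ 441.13596163 -121.29555467  206.91261238] [2.42092473e+00 1.99851137e+00 2.01633836e-03]
-10.919546543191265 [1.53402601 0.20712215 0.36949038]
```

>>> apply_moves(targets=[[0.06,0.008,0,0,0,0,0.9],[0.17,0.023,0,0,0,0,0.9],[0.29,0.039,0,0,0,0,0.9],[0.41,0.055,0,0,0,0,0.9],[0.53,0.072,0,0,0,0,0.9]])

```text
t: 21.68
ee_pos: [491.9, 32.5, 203.5]
tool_rot: [-2.423, -1.999, 0.0]
ft_force: [-0.1, -0.8, -1.8]
opening: 23.3
grip_force: 35.0
```

>>> apply_moves(targets=[[0.12,0.016,0,0,0,0,0.9],[0.24,0.032,0,0,0,0,0.9],[0.36,0.049,0,0,0,0,0.9],[0.48,0.065,0,0,0,0,0.9],[0.6,0.081,0,0,0,0,0.9]])

```text
t: 22.1
ee_pos: [549.8, 205.0, 203.1]
tool_rot: [-2.422, -2.0, 0.001]
ft_force: [0.4, -1.0, -1.5]
opening: 23.2
grip_force: 35.0
```

>>> apply_moves(targets=[[0.12,0.016,0,0,0,0,0.9],[0.24,0.032,0,0,0,0,0.9],[0.36,0.049,0,0,0,0,0.9],[0.404,0.054,0,0,0,0,0.9],[0.404,0.054,0.08,0,0,0,0.9]])

```text
t: 22.52
ee_pos: [591.2, 323.9, 184.0]
tool_rot: [2.419, 2.003, 0.013]
ft_force: [2.3, 0.3, -0.9]
opening: 23.6
grip_force: 35.0
```

>>> apply_moves(targets=[[0,0,0.1,0,0,0,0.9],[0,0,0.2,0,0,0,0.9],[0,0,0.26,0,0,0,0.9],[0,0,0.27,0,0,0,0.9],[0,0,0.27,0,0,0,0.9]])

```text
t: 22.93
ee_pos: [587.1, 318.3, 96.2]
tool_rot: [-2.422, -1.999, 0.007]
ft_force: [1.2, 0.3, -1.1]
opening: 23.5
grip_force: 35.0
```

Run:
```python
from b import *
robot.read_camera('wrist')
o=robot.get_obs();p=o['ee_pos'];r=o['tool_rot'];print(p,r)
R,_=cv2.Rodrigues(np.array(r));d=R.T@(np.array([589.6,318.7,80.5])-p);print(d/300)
G=[('SRB',9,19,589.6,318.7,60),('SRC',74,92,589.6,318.7,50)]
run('top',G);run('scene',G)
```

```text
[588.49950454 318.9474354   98.59362205] [-2.42255619e+00 -1.99980753e+00  1.41007266e-03]
[-8.28483884e-05  3.80440913e-03  6.03092252e-02]
top SRB 284 z13.2 [592.3 287.9] [103.3  46.1] 4.2 circ [590.9 306.4] 103.5
top SRC 288 z86.0 [594.5 294.9] [70.  30.7] 17.8 circ [591.  305.6] 70.4
scene SRB 512 z13.7 [601.3 313.2] [106.7  84. ] 60.3 circ [590.9 318.7] 109.5
scene SRC 415 z86.9 [595.7 311.1] [78.  57.7] 34.9 circ [591.6 318.1] 79.2
```

>>> apply_moves(targets=[[0,0,0.012,0,0,0,0.9],[0,0,0.026,0,0,0,0.9],[0,0,0.038,0,0,0,0.9],[0,0,0.047,0,0,0,0.9],[0,0,0.054,0,0,0,0.9]])

```text
t: 23.5
ee_pos: [588.5, 318.9, 81.9]
tool_rot: [-2.423, -2.0, 0.001]
ft_force: [0.4, 0.4, -2.0]
opening: 23.3
grip_force: 35.0
```

>>> apply_moves(targets=[[0,0,0.003,0,0,0,0.9],[0,0,0.006,0,0,0,0.9],[0,0,0.006,0,0,0,0.9]])

```text
t: 23.75
ee_pos: [588.7, 319.1, 80.7]
tool_rot: [-2.423, -2.0, -0.0]
ft_force: [0.7, -0.1, -1.7]
opening: 23.6
grip_force: 35.0
```

>>> apply_moves(targets=[[0,0,0.002,0,0,0,0.9],[0,0,0.004,0,0,0,0.9],[0,0,0.006,0,0,0,0.9],[0,0,0.006,0,0,0,0.9]])

```text
t: 24.08
ee_pos: [589.0, 319.3, 80.6]
tool_rot: [2.422, 2.0, 0.002]
ft_force: [-5.4, -1.7, 9.1]
opening: 23.4
grip_force: 35.0
```

Contact made. Release, rise and back away.

>>> apply_moves(targets=[[0,0,-0.002,0,0,0,0],[0,0,-0.002,0,0,0,0],[0,0,-0.002,0,0,0,0],[0,0,-0.002,0,0,0,0],[0,0,-0.002,0,0,0,0]])

```text
t: 24.5
ee_pos: [588.7, 319.0, 79.2]
tool_rot: [-2.423, -2.0, 0.0]
ft_force: [0.5, 0.8, -0.0]
opening: 52.5
grip_force: 0.0
```

>>> apply_moves(targets=[[0,0,-0.01,0,0,0,0],[0,0,-0.08,0,0,0,0],[0,0,-0.18,0,0,0,0],[0,0,-0.28,0,0,0,0],[0,0,-0.38,0,0,0,0]])

```text
t: 24.92
ee_pos: [588.3, 318.9, 194.5]
tool_rot: [-2.423, -2.0, 0.001]
ft_force: [0.9, 0.0, 0.5]
opening: 85.2
grip_force: 0.0
```

>>> apply_moves(targets=[[0.1,-0.06,0,0,0,0,0],[0.2,-0.12,0,0,0,0,0],[0.3,-0.18,0,0,0,0,0],[0.4,-0.24,0,0,0,0,0],[0.5,-0.3,0,0,0,0,0]])

```text
t: 25.33
ee_pos: [528.1, 484.7, 193.8]
tool_rot: [-2.423, -1.999, -0.001]
ft_force: [-0.0, 0.8, -0.4]
opening: 93.2
grip_force: 0.0
```

>>> apply_moves(targets=[[0,0,0,0,0,0,0],[0,0,0,0,0,0,0],[0,0,0,0,0,0,0]])

```text
t: 25.58
ee_pos: [528.8, 483.1, 193.3]
tool_rot: [2.422, 2.0, -0.001]
ft_force: [-0.1, -0.8, -0.7]
opening: 93.0
grip_force: 0.0
```

Run:
```python
from b import *
G=[('SRB',9,19,589.6,318.7,60),('SRC',66,80,589.6,318.7,50),('LRB',9,19,416.7,-334,80),('LRC',66,80,416.7,-334,75),('SB',9,19,454,100,90),('SC',66,80,454,100,75),('OB',9,19,671,-98,85),('OC',66,80,671,-98,80)]
run('top',G,'pics/t9.png');run('scene',G)
```

```text
top SRB 445 z14.6 [585.5 313.2] [ 94.3 106.8] 51.9 circ [589.6 318.3] 109.1
top SRC 520 z70.3 [588.1 318.8] [69.2 66.8] 61.3 circ [587.8 317.4] 72.4
top LRB 740 z14.7 [ 416.7 -334.4] [143.4 144.4] 23.8 circ [ 413.4 -335. ] 151.2
top LRC 1539 z71.3 [ 416.6 -332.5] [103.8 104.5] 23.8 circ [ 417.2 -331.9] 107.8
top SB 692 z14.5 [454.4  99.8] [120.6 120.1] 19.5 circ [454.   99.2] 166.1
top SC 1507 z72.9 [455.1  98.5] [92.7 92.1] 19.8 circ [455.2  98.3] 127.3
top OB 591 z14.5 [669.  -97.9] [158.2  96.3] 78.5 circ [670.2 -98.1] 169.7
top OC 1315 z73.0 [670.7 -97.8] [130.1  72.5] 78.3 circ [671.  -97.6] 145.9
scene SRB 440 z14.8 [601.1 313.4] [106.7  84.9] 60.9 circ [591.4 318.9] 109.3
scene SRC 439 z71.2 [591.3 318. ] [68.4 65.3] 64.6 circ [591.1 318.8] 71.8
scene LRB 519 z14.6 [ 434.8 -327. ] [108.9 143.3] 17.8 circ [ 417.4 -332.8] 147.5
scene LRC 879 z71.4 [ 417.5 -332.2] [104.9 101.3] 3.6 circ [ 417.9 -331.8] 107.4
scene SB 468 z15.0 [456.2 101.1] [120.9 122.4] 18.0 circ [454.6 100.4] 166.4
scene SC 925 z73.1 [454.5  99.3] [97.2 95.4] 19.3 circ [453.1  99.4] 130.2
scene OB 633 z14.7 [672.9 -97.8] [158.6  99.7] 80.8 circ [671.5 -97.9] 169.1
scene OC 1296 z73.2 [670.7 -96.8] [130.1  74.6] 78.9 circ [671.3 -96.9] 146.7
```

View pics/t9.png

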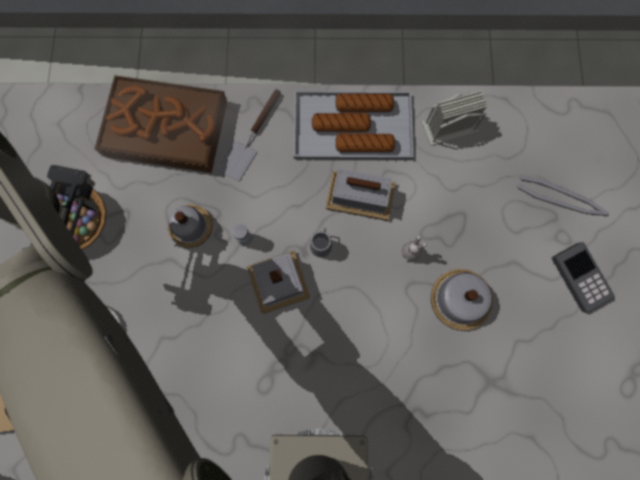

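The picture shows all four covers on their matching boards: (188,225), (362,194), (279,280) and (466,298). The jug at (321,243) and the rabbit at (413,248) are standing. The arm is clear, so I'm handing in.

```bash
python3 -c "
from plant import robot
print(robot.job_done())"
```

```text
the job is handed in; nothing more can be done
None
```

All four covers are seated flat on their matching boards, each measured within about 2 mm of centre, the milk jug and china rabbit are still standing, and the job was handed in at about 26 s; no verdict was returned.

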